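# Feed a keepsake box down the engraver's infeed lane

## Task

Push the wooden keepsake box off the apron and down the lane between the two aluminium rails until it lies wholly on the green pad, square with the lane, and leave it there. Push it gently with the fingers, sliding it flat on the board: do not pinch, lift or tip it, let neither the box nor the robot touch either rail, and leave the glue bottle, jar and screwdriver where they are.

Things in the scene. Friction and masses are not known exactly. Their poses are not given: they have to be found in the camera images.
- jig: Fixed grey board, 12 mm thick; origin at its underside, on the lane's centre line. The lane runs along its y; the box travels towards -y. Bare apron 270 mm wide from y = +40 to +260 mm; then 160 mm wide to y = -240 with two rails along y from +40 to -230, the lane between them 104 mm wide, centred on x = 0, open at both ends and above. Place and yaw vary.
- rail_near: Aluminium rail on the robot's side of the lane, 16 mm wide, 270 mm long along jig y, 20 mm high, top 32 mm above the table; origin at the centre of its underside, at jig x = -60, y = -95 mm; inner face 52 mm from the centre line. Fixed to the board. Must not be touched.
- rail_far: The same rail on the other side, 60 mm to the +x side of the lane's centre line. Must not be touched.
- lane_mouth (a point): Point on the board's top face at the middle of the lane's entrance, between the rails' ends (jig x = 0, y = +40 mm).
- pad (a point): Centre of the green pad painted flat on the board between the rails, on the board's top face (jig x = 0, y = -140 mm). The pad is 100 mm across the lane and 144 mm along it, so the box has 12 mm to spare at each end.
- box: Dark wooden box, pale inlay on top, 76 mm wide (its x), 120 mm long (its y), 60 mm high, 0.27 to 0.53 kg, loose; origin at centre of underside, z up. Starts on the apron before the rails, its y within 17 degrees of the jig's y, up to 30 mm off the centre line. Slides with dry friction, stops when no longer pushed. Square and centred it has 14 mm to each rail.
- glue: Upright white glue bottle with an orange cap, 44 mm across, 110 mm high, loose on the table beyond the far rail; origin at the centre of its underside. Leave alone.
- jar: Squat clear jar with a steel cap, 56 mm across, 65 mm high, loose on the table beyond the far rail; origin at the centre of its underside. Leave alone.
- screwdriver: Red-handled screwdriver, 170 mm long, lying loose on the table on the robot's side of the board, roughly along the lane; origin under its middle, its x axis runs from handle to tip. Leave alone.
There are look-alikes about, which are no part of the job. There is more than one size of the box; the job needs the largest.

How it is judged:
By the outcome, as a careful person would: the job done as asked, in the order asked, and still so for the second after the job is handed in, with the robot touching nothing.
It also fails if it takes over 64 s, if anything falls off the work surface, if the arm or the gripper's body presses on something with over 40 N, if the wrist force passes 120 N, or if a joint passes its speed limit or range.

## Robot

A 6-joint arm with a two-finger parallel gripper is mounted at the origin on the work surface. World frame = base frame: x ahead of the robot, y to its left, z up, the work surface at z = 0. Lengths are in mm, angles in degrees, forces in N, time in s.
With the tool pointing down it reaches from about 350 to 850 mm from the base axis. Payload 8.1 kg.
Tool frame: the origin (TCP) lies midway between the tips of the shut fingers; the grasp point (between the pads) lies 19 mm behind it; x points along the fingers, z is the direction in which the jaws open and shut, and the axes are right-handed (so a half turn about x gives the same grasp; the last joint's range is limited). The gripper opens to 85 mm and grips with 20 to 120 N. Pads are 22 mm wide; open, the fingers measure 114 mm over their backs; the gripper's body (76 mm by 85 mm) begins 54 mm behind the grasp point. The pads swing forward as they close: fully open they stand 13 mm farther back than shut.
Start: joints at [61.054, 7.471, 85.268, -0, 87.261, -4.893], TCP at [244.526, 547.916, 231.292] pointing down, gripper open.
Joint ranges: [-169.43, 169.43], [-51.17, 129.36], [1.28, 143.12], [-76.62, 256.62], [0, 156.53], [-152.29, 152.29]. Speed limits (degrees/s): [136.94, 136.94, 159.86, 180, 180, 180].

## Interface

Orientations are given as [roll, pitch, yaw] about the fixed x, y, z axes, in that order (R = Rz(yaw) Ry(pitch) Rx(roll)).
In Python, from bench import r gives the robot as it stands. The module is installed in compiled form; this text tells all that it offers.
- The arm moves only by the tool servo_tool, never from a script. Its argument "commands" is a list that holds one entry, the list of rows, each a list of 7 numbers: the closure in counts, from 0 (fully open) to 255 (shut), then the shift along the tool's x, y, z in cm, then the turn, a rotation vector about the tool's x, y, z in degrees. A call has 1 to 8 rows; each row is the pose to reach, as a shift and turn from the pose commanded when the call began, along the tool's axes at that moment; what a row does not reach only later rows make up. A row lasts 1/10 s, in which the tool goes at most 50 mm and 8.59 degrees, less where a joint would pass 70% of its speed; a pose out of reach is approached as far as the arm can. A call with a gripper value outside its range is refused whole. The fingers move at their own pace and stop on an object; "force" is the grip in N (left out, the last holds). Time passes only in rows, so rows that repeat a pose let the fingers close. It gives the time, the measured TCP pose, the force and the opening at its end, in the units of the state.
- r.sense(): the state, without advancing time (a new reading comes with each control period).
- r.snapshot(name): name is "scene" or "side" or "wrist"; returns (picture, depth): 400x640x3 uint8, red, green, blue; 400x640 float32, mm along the optical axis (not along the pixel's ray), 0 where there is no reading.
- r.calibration(name): a dict with "fx", "fy", "cx", "cy" (pixels), "dist" ([k1, k2, p1, p2, k3] as OpenCV has them; the pictures are not rectified), "pose" (4x4, takes a point from camera to world coordinates). Camera axes: x right, y down, z forward; pixel columns grow to the right and rows downward; lengths in mm; the calibration is good to about 2 mm. A picture is of the moment at which its call begins: read the wrist's pose just before it. calibration takes no time and is no camera call; for the wrist camera it gives the pose at the moment of the call.
- r.hand_in(): hands the job in, once; it reports no verdict.
The state is a dict: "time": time; "joint_pos": joint angles; "qd": joint speeds; "joint_efforts": joint torques, N m; "tool_pos": TCP position; "tcp_rot": TCP orientation; "ft_force": force on the tool from outside, world axes, zero at the start; "wrist_torque": the same for the moment, N m; "finger_gap": finger opening in mm.
Only numpy, scipy, OpenCV 4.12 (cv2) and the standard library are available. Lean on these libraries where they do the work, as an engineer would, in place of code of your own. Each camera call takes 0.05 s, during which the arm holds its last target.

## Working session

There is one attempt and no reset: what is moved stays moved. The work goes in short steps, Python scripts to look and compute and a tool call to move; the robot and the scene stay as the last step left them, time stands still between calls to the robot, and variables do not carry over. Pictures are saved under pics/ and viewed, and the job is handed in when it is done.

Besides the shell and the picture viewer there is one more tool, called after "Emit:" by a JSON object that holds its "name" and its "arguments". servo_tool: Moves the arm, as the interface text tells. Its arguments: {"type":"object","properties":{"commands":{"type":"array","items":{"type":"array","items":{"type":"array","items":{"type":"number"}}}},"force":{"type":"number"}},"required":["commands"]}

```bash
mkdir -p pics; ls; python3 - <<'E'
from bench import r
import cv2
s=r.sense();print(s)
for n in ("scene","side","wrist"):
    c=r.calibration(n);p,d=r.snapshot(n)
    cv2.imwrite(f"pics/{n}0.png",p[:,:,::-1]);print(n,c)
    import numpy as np;np.savez(f"{n}0.npz",p=p,d=d,pose=c["pose"])
E
```

```text
pics
{'time': 0.0, 'joint_pos': array([ 6.10540669e+01,  7.51571642e+00,  8.53299045e+01,  2.18790993e-04,
        8.72628895e+01, -4.89320807e+00]), 'qd': array([ 0.05248768, -0.05283552, -0.00825228, -0.06908312, -0.12093687,
       -0.08181621]), 'joint_efforts': array([ 1.17314544e-04, -5.69402683e+01, -5.00551951e+01, -3.16190408e-04,
        1.52467604e-02, -1.87317340e-05]), 'tool_pos': array([244.25249671, 547.41695144, 230.23211667]), 'tcp_rot': array([ 174.99140818,   89.8914894 , -119.0613275 ]), 'ft_force': array([-0.6677163 , -0.47597893, -0.32652841]), 'wrist_torque': array([ 0.05900284, -0.00600195,  0.03080839]), 'finger_gap': 84.96009477415663}
scene {'fx': 423.597832515988, 'fy': 423.597832515988, 'cx': 322.98870599572086, 'cy': 200.10444117312989, 'dist': array([-0.10868287,  0.        ,  0.        ,  0.        ,  0.        ]), 'pose': array([[-5.40287004e-01,  5.72917168e-01, -6.16324486e-01,
         1.20240623e+03],
       [ 8.41324961e-01,  3.53687252e-01, -4.08751315e-01,
         5.00814185e+02],
       [-1.61945324e-02, -7.39372198e-01, -6.73102139e-01,
    
[... 482 characters left out ...]
.70133180e-02, -7.45577164e-01, -6.66202101e-01,
         5.19508325e+02],
       [ 0.00000000e+00,  0.00000000e+00,  0.00000000e+00,
         1.00000000e+00]])}
wrist {'fx': 320.8097033504336, 'fy': 320.8097033504336, 'cx': 320.238602519279, 'cy': 204.68626754873225, 'dist': array([-0.00674619,  0.        ,  0.        ,  0.        ,  0.        ]), 'pose': array([[ 4.07712232e-01,  8.69458698e-01,  2.78948578e-01,
         1.71930702e+02],
       [ 9.13107670e-01, -3.87463148e-01, -1.26912142e-01,
         5.79908674e+02],
       [-2.26257135e-03,  3.06453719e-01, -9.51882870e-01,
         3.74004407e+02],
       [ 0.00000000e+00,  0.00000000e+00,  0.00000000e+00,
         1.00000000e+00]])}
```

View pics/scene0.png

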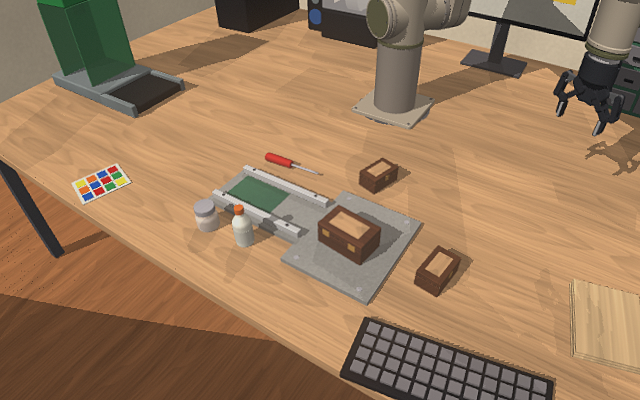

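View pics/side0.png

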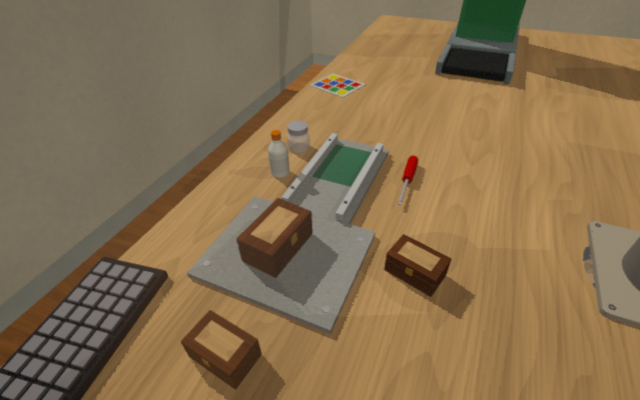

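View pics/wrist0.png

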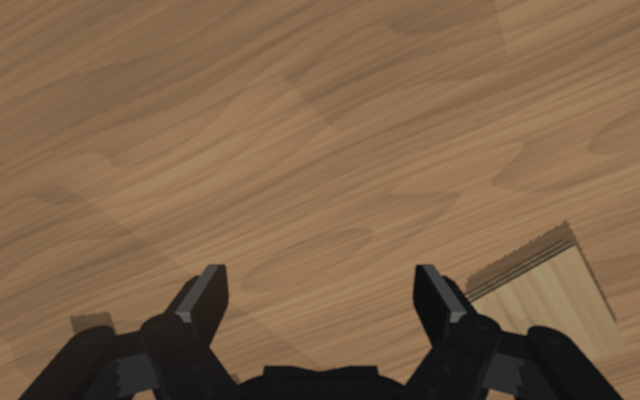

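```bash
cat > h.py <<'E'
import numpy as np,cv2
from bench import r
def K(c): return np.array([[c["fx"],0,c["cx"]],[0,c["fy"],c["cy"]],[0,0,1]])
def cloud(c,d):
    v,u=np.mgrid[0:400,0:640]
    n=cv2.undistortPoints(np.stack([u,v],-1).reshape(-1,1,2).astype(np.float64),K(c),c["dist"]).reshape(400,640,2)
    P=np.concatenate([n,np.ones((400,640,1))],-1)*d[...,None]
    T=c["pose"]; return P@T[:3,:3].T+T[:3,3]
def rays(c,uv,z):
    n=cv2.undistortPoints(np.asarray(uv,float).reshape(-1,1,2),K(c),c["dist"]).reshape(-1,2)
    D=np.c_[n,np.ones(len(n))]@c["pose"][:3,:3].T;o=c["pose"][:3,3]
    return o+D*((z-o[2])/D[:,2])[:,None]
def rect(P):
    (cx,cy),(w,h),a=cv2.minAreaRect(P[:,:2].astype(np.float32))
    return np.round([cx,cy,w,h,a],1)
E
python3 - <<'E'
from h import *
for n in ("scene","side"):
    c=r.calibration(n);f=np.load(n+"0.npz");p,d=f["p"],f["d"]
    W=cloud(c,d);z=W[...,2];hsv=cv2.cvtColor(p,cv2.COLOR_RGB2HSV)
    near=(W[...,0]>400)&(W[...,0]<1000)&(abs(W[...,1])<400)&(d>0)
    print(n,"table z",np.median(z[near&(z<6)]))
    # box top
    def comps(m,mn):
        k,l,st,ce=cv2.connectedComponentsWithStats(m.astype(np.uint8))
        for i in range(1,k):
            if st[i,4]>mn: yield l==i,st[i,4],ce[i]
    for nm,lo,hi in (("z>66",66,78),("rail",28,36),("board",9,15)):
        for m,a,ce in comps(near&(z>lo)&(z<hi),60):
            q=W[m]; print(nm,a,ce.round(),rect(q),"z",np.median(q[:,2]).round(1), rect(rays(c,np.argwhere(m)[:,::-1],{"z>66":72,"rail":32,"board":12}[nm])))
    g=near&(hsv[...,0]>55)&(hsv[...,0]<95)&(hsv[...,1]>70)
    for m,a,ce in comps(g,60): print("green",a,ce.round(),rect(W[m]),rect(rays(c,np.argwhere(m)[:,::-1],12)))
E
```

```text
scene table z 0.1376327103694166
z>66 1459 [349. 227.] [634.8 189.3 120.8  78.3  82.6] z 72.2 [637.2 190.3 121.6  80.1  83.2]
z>66 119 [242. 223.] [751.  -16.5  29.1  41.6  52.6] z 72.6 [751.6 -16.6  37.9  41.1  49.5]
rail 488 [285. 184.] [555.1 -50.8 269.9  22.2  89.5] z 31.8 [557.7 -50.6 269.2  20.7  89.6]
rail 68 [372. 181.] [430.3 140.8  33.2  72.   18.6] z 31.7 [430.1 140.3  39.4  73.   17.8]
rail 566 [257. 212.] [ 6.765e+02 -5.050e+01  1.980e+01  2.726e+02  4.000e-01] z 32.0 [678.1 -49.7 274.3  21.2  89.8]
rail 145 [347. 248.] [662.1 201.4  62.2 140.   24.7] z 31.9 [663.1 201.5  65.7 140.3  24.3]
board 8478 [327. 233.] [6.166e+02 5.360e+01 2.732e+02 5.012e+02 1.000e-01] z 12.7 [615.9  53.6 501.  274.7  89.7]
board 146 [221. 204.] [ 688.3 -150.3   97.8   17.5   87. ] z 12.1 [ 688.6 -149.    98.    18.3   87.3]
board 61 [356. 382.] [906.2 366.8   3.5  63.7   8.6] z 11.8 [905.7 366.9   5.   63.8   8.2]
side table z -1.8174861247431409
z>66 117 [277. 149.] [740.6 -16.5  40.7  26.6  34.5] z 71.8 [739.2 -14.   40.9  35.7  44.1]
z>66 2256 [273. 227.] [632.5 190.1 120.8  77.1  83. ] z 
[... 171 characters left out ...]
  30.1   23. ] z 32.4 [ 747.1 -122.8   53.8   36.7   21.9]
rail 560 [358. 180.] [554.  -50.  268.8  16.3  89.6] z 29.8 [552.6 -46.5 268.8  16.2  89.7]
rail 219 [277. 254.] [608.1 209.9 138.5  62.   51.1] z 32.0 [607.9 209.8 139.7  67.6  50.6]
rail 66 [396. 264.] [420.6 160.5   3.6  43.1  74.4] z 31.7 [421.  160.8   6.7  43.7  78. ]
board 13158 [302. 244.] [614.7  54.  501.7 270.4  89.6] z 10.3 [613.8  56.  498.3 269.3  89.6]
board 91 [403. 189.] [463.7 -51.7  87.6  24.8  88.6] z 13.1 [455.2 -52.7  24.2  89.9  10. ]
board 151 [150. 293.] [777.3 357.2   6.   86.4   8.9] z 12.8 [777.6 357.2   9.7  87.6   8.1]
green 1300 [343. 165.] [615.5 -96.4  90.2 142.6   0. ] [615.1 -95.2 139.8  90.   89.7]
```

```bash
python3 - <<'E'
import cv2
a=cv2.imread("pics/scene0.png")[140:310,180:440];cv2.imwrite("pics/sc_z.png",cv2.resize(a,None,fx=3,fy=3,interpolation=cv2.INTER_CUBIC))
a=cv2.imread("pics/side0.png")[120:330,180:400];cv2.imwrite("pics/si_z.png",cv2.resize(a,None,fx=2.8,fy=2.8,interpolation=cv2.INTER_CUBIC))
E
```

```text
(no output)
```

View pics/sc_z.png

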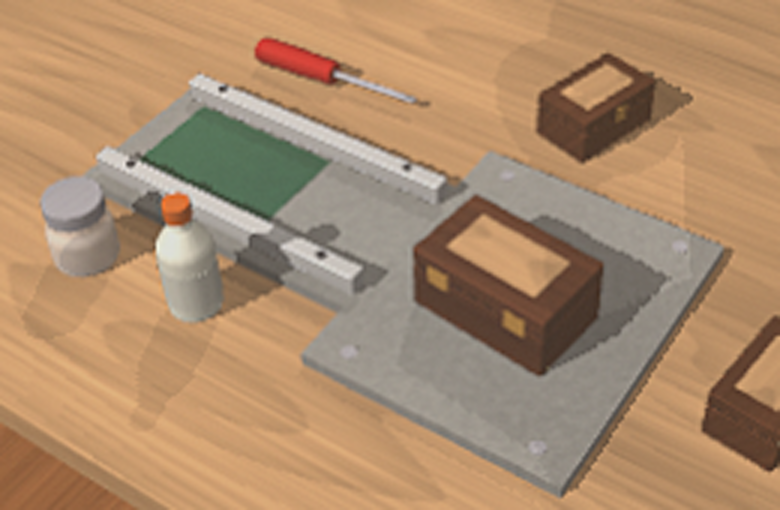

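View pics/si_z.png

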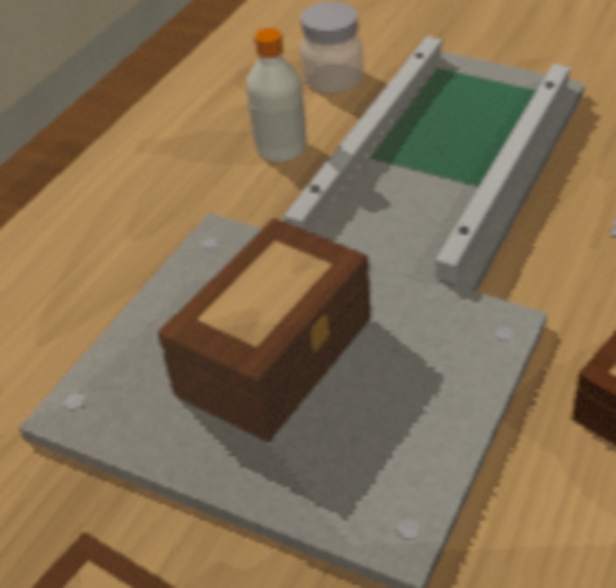

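```bash
python3 - <<'E'
from h import *
from scipy.spatial.transform import Rotation as Ro
print(Ro.from_euler("xyz",r.sense()["tcp_rot"],degrees=True).as_matrix().round(3))
for n in ("scene","side"):
    c=r.calibration(n);f=np.load(n+"0.npz");p,d=f["p"],f["d"]
    W=cloud(c,d);z=W[...,2]
    m=(W[...,0]>400)&(W[...,0]<900)&(abs(W[...,1])<400)&(d>0)&(z>38)
    k,l,st,ce=cv2.connectedComponentsWithStats(m.astype(np.uint8))
    for i in range(1,k):
        if st[i,4]>80: q=W[l==i];print(n,ce[i].round(),rect(q),q[:,2].max())
    # line fits: rails' tops (points z 28..36 ) direction via fitLine ; box via side-edge fits of top
    for x0 in (554.5,675):
        q=W[(abs(W[...,0]-x0)<14)&(abs(W[...,1]+50)<125)&(z>28)&(z<36)]
        a=np.polyfit(q[:,1],q[:,0],1);print("rail x at y=44.5,-95.5",np.polyval(a,[44.5,-95.5]).round(1),"yaw",np.degrees(-np.arctan(a[0])).round(2))
    q=W[(z>67)&(abs(W[...,0]-634)<75)&(abs(W[...,1]-190)<85)]
    u,s,vt=np.linalg.svd(q[:,:2]-q[:,:2].mean(0));print("box mean",q.mean(0).round(1),"yaw",np.degrees(np.arctan2(vt[0,1],vt[0,0])).round(2),rect(q))
E
```

```text
[[-0.001 -0.913  0.408]
 [-0.001  0.408  0.913]
 [-1.     0.    -0.001]]
scene [372. 175.] [415.4 134.2  58.7  45.6  75.7] 49.87644592193726
scene [204. 210.] [ 755.7 -133.3   50.2   48.9   81.8] 68.51092734084614
scene [241. 222.] [750.8 -17.7  31.3  43.7  55.2] 111.94658325535102
scene [348. 231.] [635.5 189.4 120.9  80.   82.8] 76.24434116881491
scene [433. 264.] [610.3 383.6  39.6  93.7  85.5] 51.140107935161495
rail x at y=44.5,-95.5 [558.1 556.5] yaw -0.64
rail x at y=44.5,-95.5 [676.9 676.3] yaw -0.25
box mean [637.5 192.   72.1] yaw 83.66 [634.8 189.3 120.8  78.3  82.6]
side [297. 130.] [ 751.1 -133.4   48.1   48.3   87.7] 64.38837970733516
side [277. 149.] [742.7 -17.6  41.8  34.1  13.1] 109.78828634828312
side [274. 232.] [632.1 190.3 121.   77.6  82.6] 73.08158342323509
side [402. 250.] [414.5 133.3  60.6  41.8  77.4] 45.933347014553135
side [224. 334.] [608.  382.   40.2  94.   87.1] 47.151745787071434
rail x at y=44.5,-95.5 [554.3 553.6] yaw -0.32
rail x at y=44.5,-95.5 [673.8 673.1] yaw -0.27
box mean [631.1 194.8  70.2] yaw 83.27 [632.5 190.1 120.8  77.1  83. ]
```

Emit:
{"name": "servo_tool", "arguments": {"commands": [[[165,0,-3,-0.5,6,0,0],[165,0,-7,-1.2,12,0,0],[165,0,-11,-1.9,18,0,0],[165,0,-15,-2.6,24,0,0],[165,0,-19,-3.3,30,0,0],[165,0,-23,-4,36,0,0],[165,0,-27,-4.7,42,0,0],[165,0,-31,-5.3,48,0,0]]]}}

```text
time: 0.95
tool_pos: [507.1, 371.9, 231.0]
tcp_rot: [-167.5, 90.0, -149.8]
ft_force: [0.6, 1.1, 0.9]
finger_gap: 30.2
```

```bash
cat >> h.py <<'E'
from scipy.spatial.transform import Rotation as Ro
def to(x,y,z,zang):
    "print shift (cm) and turn about tool x to reach TCP x,y,z with jaw axis at world angle zang, tool down"
    s=r.sense();R=Ro.from_euler("xyz",s["tcp_rot"],degrees=True)
    D=Ro.from_matrix(np.c_[[0,0,-1],[-np.sin(np.radians(zang)),np.cos(np.radians(zang)),0],[np.cos(np.radians(zang)),np.sin(np.radians(zang)),0]])
    print("t",round(s["time"],2),"tcp",s["tool_pos"].round(1),"gap",round(s["finger_gap"],1),"F",s["ft_force"].round(1),"zang",np.degrees(np.arctan2(R.as_matrix()[1,2],R.as_matrix()[0,2])).round(2))
    print("shift cm",(R.inv().apply(np.array([x,y,z])-s["tool_pos"])/10).round(2),"turn",(R.inv()*D).as_rotvec(degrees=True).round(2))
E
python3 -c "
from h import *
to(645,280,230,-7.2);r.snapshot"
```

```text
t 0.95 tcp [507.1 371.9 231. ] gap 30.2 F [0.6 1.1 0.9] zang 17.7
shift cm [  0.09 -12.95  10.35] turn [ 2.49e+01 -3.00e-02  1.00e-02]
```

Emit:
{"name": "servo_tool", "arguments": {"commands": [[[165,0,-3.2,2.6,6,0,0],[165,0,-6.4,5.2,12,0,0],[165,0,-9.6,7.8,18,0,0],[165,0,-12,9.6,23,0,0],[165,0,-13,10.4,25,0,0],[165,3,-13,10.4,25,0,0],[165,6,-13,10.4,25,0,0],[165,9,-13,10.4,25,0,0]]]}}

```text
time: 1.75
tool_pos: [644.6, 282.0, 140.2]
tcp_rot: [130.0, 90.0, 123.0]
ft_force: [-0.3, -0.4, -0.5]
finger_gap: 30.1
```

```bash
python3 -c "
from h import *
to(645,280,28,-7.2)
for n in ('side','wrist'):
    p,d=r.snapshot(n);cv2.imwrite(f'pics/{n}1.png',p[:,:,::-1])"
```

```text
t 1.75 tcp [644.6 282.  140.2] gap 30.1 F [-0.3 -0.4 -0.5] zang -7.0
shift cm [11.22 -0.19  0.07] turn [ 0.2  -0.01 -0.02]
```

View pics/side1.png

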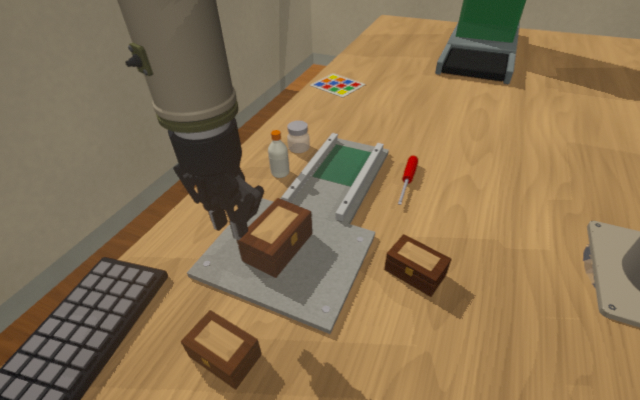

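View pics/wrist1.png

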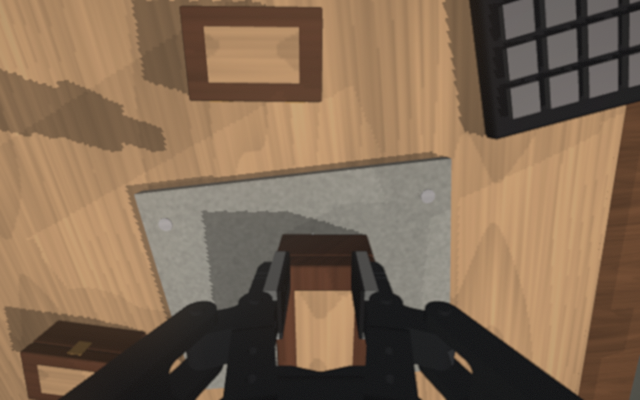

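Emit:
{"name": "servo_tool", "arguments": {"commands": [[[165,2,0,0,0,0,0],[165,4.5,0,0,0,0,0],[165,7,0,0,0,0,0],[165,9,0,0,0,0,0],[165,10.5,0,0,0,0,0],[165,11.2,0,0,0,0,0]]]}}

```text
time: 2.45
tool_pos: [644.5, 281.8, 28.7]
tcp_rot: [-157.8, 89.9, -164.8]
ft_force: [0.0, 0.7, 0.5]
finger_gap: 30.4
```

```bash
python3 -c "
from h import *
to(642.7,260.3,28,-7.2)
for n in ('side','scene'):
    p,d=r.snapshot(n);cv2.imwrite(f'pics/{n}2.png',p[100:350,180:480,::-1])
    c=r.calibration(n);W=cloud(c,d);z=W[...,2]
    q=W[(z>67)&(z<77)&(abs(W[...,0]-634)<75)&(abs(W[...,1]-190)<66)];print(rect(q))"
```

```text
t 2.45 tcp [644.5 281.8  28.7] gap 30.4 F [0.  0.7 0.5] zang -7.02
shift cm [ 0.07 -2.16  0.08] turn [ 0.18 -0.06  0.02]
[632.4 188.9 119.6  77.1  82.9]
[635.8 188.2 121.2  80.   82.7]
```

View pics/side2.png

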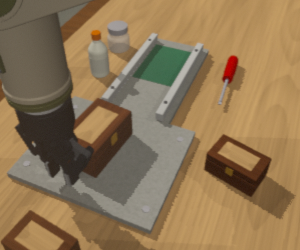

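View pics/scene2.png

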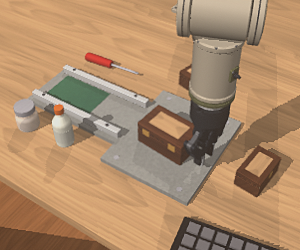

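Emit:
{"name": "servo_tool", "arguments": {"commands": [[[165,0,-0.8,0,0,0,0],[165,0,-1.5,0,0,0,0],[165,0,-1.8,0,0,0,0],[165,0,-2.1,0,0,0,0],[165,0,-2.4,0,0,0,0],[165,0,-2.7,0,0,0,0],[165,0,-3.0,0,0,0,0],[165,0,-3.3,0,0,0,0]]]}}

```text
time: 3.35
tool_pos: [641.3, 249.2, 29.9]
tcp_rot: [43.6, 89.9, 36.6]
ft_force: [1.1, 5.0, 3.7]
finger_gap: 30.3
```

```bash
cat >> h.py <<'E'
def look(tag,xr=75,yc=190):
    for n in ('side','scene'):
        p,d=r.snapshot(n);cv2.imwrite(f'pics/{n}{tag}.png',cv2.resize(p[100:350,180:480,::-1],None,fx=2,fy=2))
        c=r.calibration(n);W=cloud(c,d);z=W[...,2];h=cv2.cvtColor(p,cv2.COLOR_RGB2HSV)
        m=(z>67)&(z<77)&(abs(W[...,0]-625)<80)&(abs(W[...,1]-yc)<90)&(h[...,1]>80)
        k,l,st,_=cv2.connectedComponentsWithStats(m.astype(np.uint8));q=W[l==1+st[1:,4].argmax()]
        b=rect(q);lane=(615.8 if n=='scene' else 613.95)+0.005*(b[1]+50)
        print(n,"box",b,"off lane",round(b[0]-lane,1),"dz",np.median(q[:,2]).round(1))
E
python3 -c "
from h import *
to(642.7,260.3,28,-7.2)
look(3,yc=180)"
```

```text
t 3.35 tcp [641.3 249.2  29.9] gap 30.3 F [1.1 5.  3.7] zang -7.03
shift cm [0.19 1.12 0.  ] turn [ 0.17  0.05 -0.05]
side box [628.8 167.3  98.6  75.3  83.7] off lane 13.8 dz 70.2
scene box [632.4 172.2 107.9  80.2  83.9] off lane 15.5 dz 72.3
```

```bash
sleep 0
```

```text
(no output)
```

View pics/side3.png

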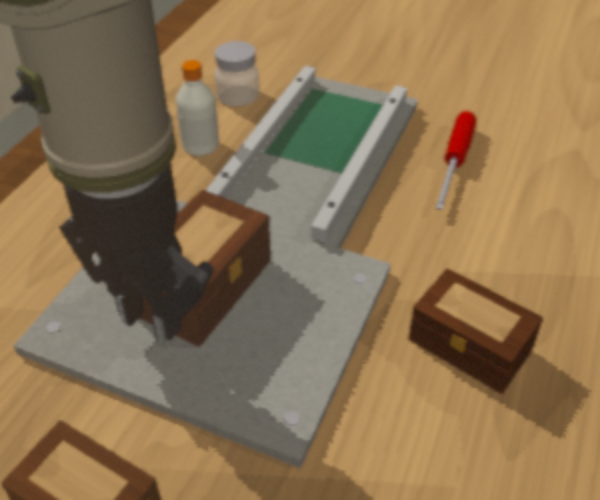

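Emit:
{"name": "servo_tool", "arguments": {"commands": [[[165,0,-0.35,0,0,0,0],[165,0,-0.7,0,0,0,0],[165,0,-1.05,0,0,0,0],[165,0,-1.4,0,0,0,0],[165,0,-1.75,0,0,0,0],[165,0,-2.1,0,0,0,0],[165,0,-2.45,0,0,0,0],[165,0,-2.8,0,0,0,0]]]}}

```text
time: 4.25
tool_pos: [637.8, 221.4, 29.7]
tcp_rot: [46.0, 89.9, 38.9]
ft_force: [1.0, 5.4, 5.1]
finger_gap: 30.3
```

Emit:
{"name": "servo_tool", "arguments": {"commands": [[[165,0,-0.35,0,0,0,0],[165,0,-0.7,0,0,0,0],[165,0,-1.05,0,0,0,0],[165,0,-1.4,0,0,0,0],[165,0,-1.75,0,0,0,0],[165,0,-2.1,0,0,0,0],[165,0,-2.45,0,0,0,0],[165,0,-2.8,0,0,0,0]]]}}

```text
time: 5.05
tool_pos: [634.4, 193.6, 29.7]
tcp_rot: [46.3, 89.9, 39.2]
ft_force: [0.4, 6.1, 4.3]
finger_gap: 30.2
```

```bash
python3 -c "
from h import *
to(642.7,260.3,28,-7.2)
look(4,yc=123)"
```

```text
t 5.05 tcp [634.4 193.6  29.7] gap 30.2 F [0.4 6.1 4.3] zang -7.04
shift cm [0.18 6.72 0.01] turn [ 0.16  0.04 -0.04]
side box [622.7 114.1 102.2  76.6  82.8] off lane 7.9 dz 70.2
scene box [625.2 117.7 109.4  79.   82.4] off lane 8.6 dz 72.3
```

View pics/side4.png

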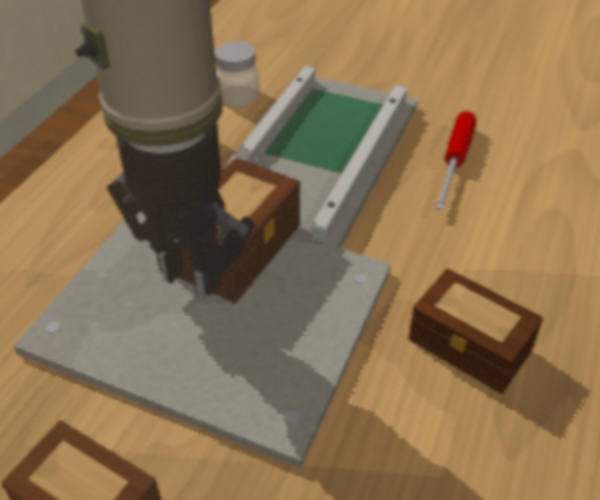

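View pics/scene4.png

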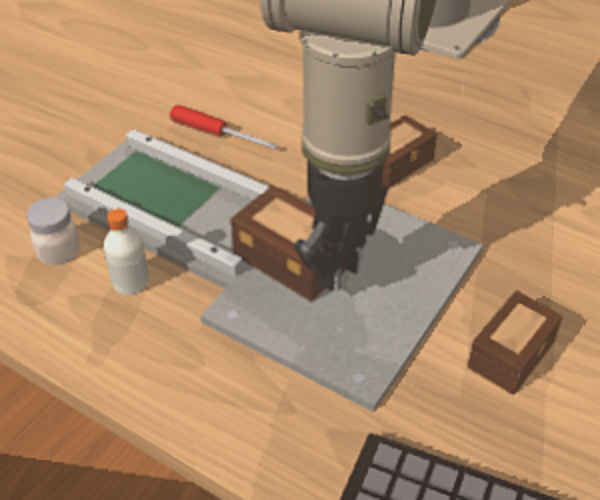

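Emit:
{"name": "servo_tool", "arguments": {"commands": [[[165,0,-0.34,0,0,0,0],[165,0,-0.68,0,0,0,0],[165,0,-1.02,0,0,0,0],[165,0,-1.36,0,0,0,0],[165,0,-1.7,0,0,0,0],[165,0,-2.04,0,0,0,0],[165,0,-2.38,0,0,0,0],[165,0,-2.7,0,0,0,0]]]}}

```text
time: 5.95
tool_pos: [631.0, 166.8, 29.7]
tcp_rot: [51.2, 89.9, 44.1]
ft_force: [0.9, 6.4, 5.5]
finger_gap: 30.3
```

```bash
python3 -c "
from h import *
to(642.7,260.3,28,-7.2)
look(5,yc=96)
R=850
for s in np.arange(3.3,33.5,3.3)[:8]:
    f=s/R;print(round((-71-R*np.sin(f)+71*np.cos(f))/10,2),round((R*(1-np.cos(f))-71*np.sin(f))/10,3),-np.degrees(f).round(2))"
```

```text
t 5.95 tcp [631.  166.8  29.7] gap 30.3 F [0.9 6.4 5.5] zang -7.04
shift cm [0.17 9.42 0.01] turn [ 0.16  0.03 -0.04]
side box [617.9  86.3  98.5  74.5  83.6] off lane 3.3 dz 70.2
scene box [621.7  89.9 106.4  78.1  82.6] off lane 5.2 dz 72.3
-0.33 -0.027 -0.22
-0.66 -0.053 -0.44
-0.99 -0.077 -0.67
-1.32 -0.1 -0.89
-1.65 -0.122 -1.11
-1.98 -0.142 -1.33
-2.31 -0.162 -1.56
-2.64 -0.179 -1.78
```

View pics/scene5.png

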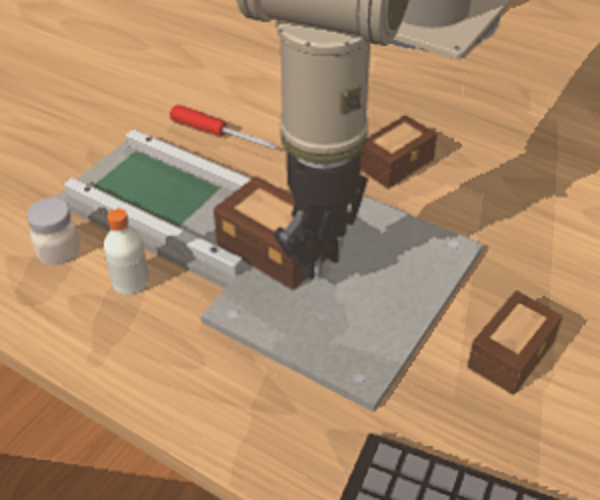

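Emit:
{"name": "servo_tool", "arguments": {"commands": [[[165,0,-0.33,-0.03,-0.22,0,0],[165,0,-0.66,-0.05,-0.44,0,0],[165,0,-0.99,-0.08,-0.67,0,0],[165,0,-1.32,-0.1,-0.89,0,0],[165,0,-1.65,-0.12,-1.1,0,0],[165,0,-1.98,-0.14,-1.33,0,0],[165,0,-2.31,-0.16,-1.56,0,0],[165,0,-2.64,-0.18,-1.78,0,0]]]}}

```text
time: 6.85
tool_pos: [625.9, 141.0, 29.6]
tcp_rot: [60.7, 90.0, 55.4]
ft_force: [0.7, 5.0, 4.7]
finger_gap: 29.9
```

Emit:
{"name": "servo_tool", "arguments": {"commands": [[[165,0,-0.33,-0.03,-0.22,0,0],[165,0,-0.66,-0.05,-0.44,0,0],[165,0,-0.99,-0.08,-0.67,0,0],[165,0,-1.32,-0.1,-0.89,0,0],[165,0,-1.65,-0.12,-1.1,0,0],[165,0,-1.98,-0.14,-1.33,0,0],[165,0,-2.31,-0.16,-1.56,0,0],[165,0,-2.64,-0.18,-1.78,0,0]]]}}

```text
time: 7.65
tool_pos: [621.6, 114.9, 29.6]
tcp_rot: [67.0, 90.0, 63.5]
ft_force: [1.2, 5.7, 5.3]
finger_gap: 30.2
```

```bash
python3 -c "
from h import *
to(642.7,260.3,28,-7.2)
look(6,yc=42)"
```

```text
t 7.65 tcp [621.6 114.9  29.6] gap 30.2 F [1.2 5.7 5.3] zang -3.46
shift cm [ 0.17 14.64  1.23] turn [ 3.74  0.01 -0.04]
side box [609.9  20.5  72.4  67.3  87.3] off lane -4.4 dz 70.1
scene box [616.8  37.9 106.4  78.   86. ] off lane 0.6 dz 72.2
```

View pics/side6.png

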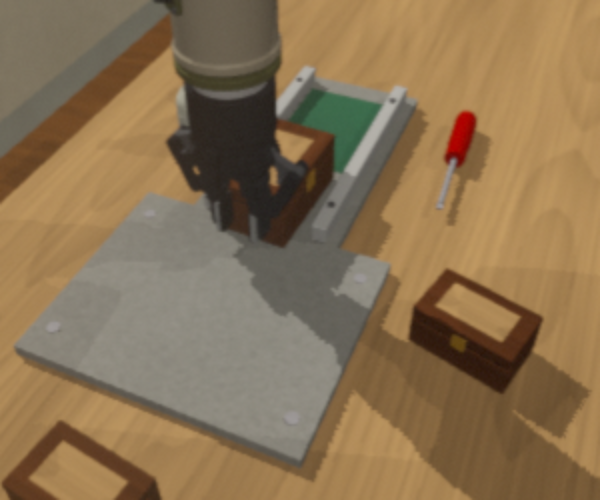

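View pics/scene6.png

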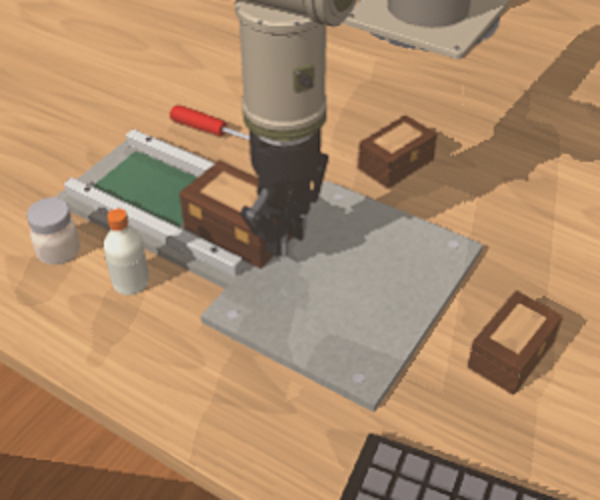

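Emit:
{"name": "servo_tool", "arguments": {"commands": [[[165,0,-0.33,-0.03,-0.22,0,0],[165,0,-0.66,-0.05,-0.44,0,0],[165,0,-0.99,-0.08,-0.67,0,0],[165,0,-1.32,-0.1,-0.89,0,0],[165,0,-1.65,-0.12,-1.1,0,0],[165,0,-1.98,-0.14,-1.33,0,0],[165,0,-2.31,-0.16,-1.56,0,0],[165,0,-2.64,-0.18,-1.78,0,0]]]}}

```text
time: 8.55
tool_pos: [618.2, 88.7, 29.6]
tcp_rot: [78.4, 90.0, 76.8]
ft_force: [0.5, 6.2, 5.5]
finger_gap: 30.0
```

Emit:
{"name": "servo_tool", "arguments": {"commands": [[[165,0,-0.33,-0.03,-0.22,0,0],[165,0,-0.66,-0.05,-0.44,0,0],[165,0,-0.99,-0.08,-0.67,0,0],[165,0,-1.32,-0.1,-0.89,0,0],[165,0,-1.65,-0.12,-1.1,0,0],[165,0,-1.98,-0.14,-1.33,0,0],[165,0,-2.31,-0.16,-1.5,0,0]]]}}

```text
time: 9.25
tool_pos: [615.9, 65.6, 29.6]
tcp_rot: [80.5, 90.0, 80.3]
ft_force: [0.2, 6.2, 4.8]
finger_gap: 30.4
```

```bash
python3 -c "
from h import *
to(642.7,260.3,28,-0.3)
look(7,yc=-8)"
```

```text
t 9.25 tcp [615.9  65.6  29.6] gap 30.4 F [0.2 6.2 4.8] zang -0.18
shift cm [ 0.17 19.48  2.62] turn [ 0.12  0.01 -0.04]
side box [601.9 -39.3  52.1  53.4   2. ] off lane -12.1 dz 70.1
scene box [616.   -9.6 111.3  78.5  88.2] off lane -0.0 dz 72.3
```

View pics/side7.png

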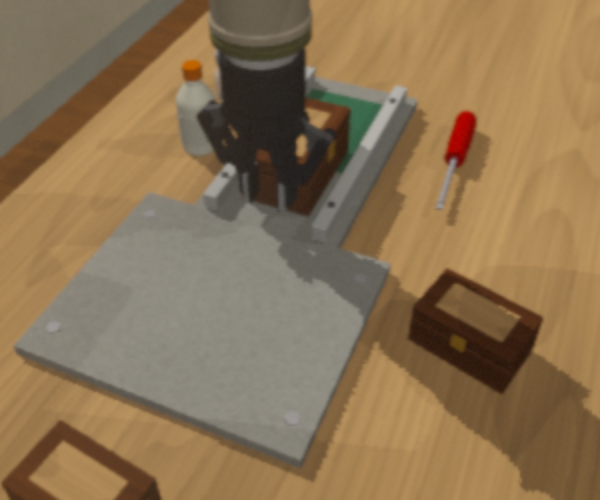

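View pics/scene7.png

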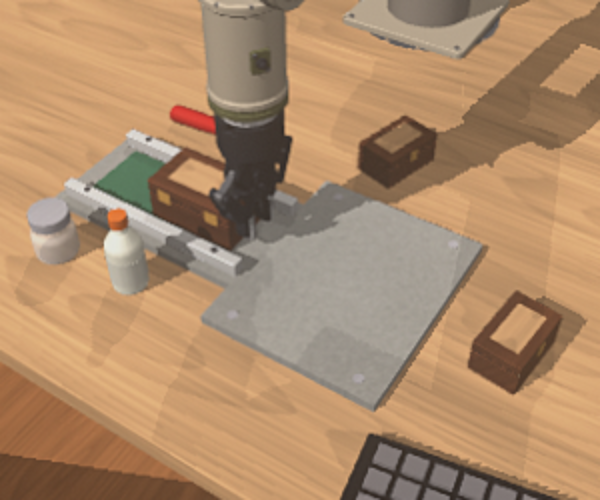

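Emit:
{"name": "servo_tool", "arguments": {"commands": [[[165,0,-0.35,0,0,0,0],[165,0,-0.7,0,0,0,0],[165,0,-1.05,0,0,0,0],[165,0,-1.4,0,0,0,0],[165,0,-1.75,0,0,0,0],[165,0,-2.1,0,0,0,0],[165,0,-2.45,0,0,0,0],[165,0,-2.8,0,0,0,0]]]}}

```text
time: 10.15
tool_pos: [615.7, 37.7, 29.5]
tcp_rot: [92.8, 90.0, 92.6]
ft_force: [0.5, 6.6, 7.0]
finger_gap: 29.9
```

```bash
python3 -c "
from h import *
to(615,-24.5,30,-0.3)
look(8,yc=-38)"
```

```text
t 10.15 tcp [615.7  37.7  29.5] gap 29.9 F [0.5 6.6 7. ] zang -0.19
shift cm [-0.05 -6.22 -0.05] turn [ 0.11 -0.   -0.04]
side box [ 6.004e+02 -7.040e+01  4.880e+01  4.650e+01  5.000e-01] off lane -13.4 dz 70.0
scene box [615.8 -40.4  77.6 108.4   0.7] off lane -0.0 dz 72.3
```

View pics/scene8.png

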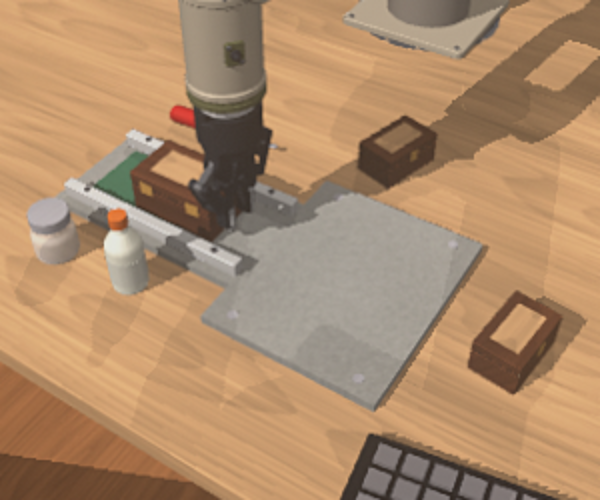

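Emit:
{"name": "servo_tool", "arguments": {"commands": [[[165,0,-0.35,0,0,0,0],[165,0,-0.7,0,0,0,0],[165,0,-1.05,0,0,0,0],[165,0,-1.4,0,0,0,0],[165,0,-1.75,0,0,0,0],[165,0,-2.1,0,0,0,0],[165,0,-2.45,0,0,0,0],[165,0,-2.8,0,0,0,0]]]}}

```text
time: 11.05
tool_pos: [615.6, 9.7, 29.5]
tcp_rot: [104.0, 90.0, 103.8]
ft_force: [0.1, 6.2, 5.5]
finger_gap: 30.0
```

Emit:
{"name": "servo_tool", "arguments": {"commands": [[[165,0,-0.35,0,0,0,0],[165,0,-0.7,0,0,0,0],[165,0,-1.05,0,0,0,0],[165,0,-1.4,0,0,0,0],[165,0,-1.75,0,0,0,0],[165,0,-2.1,0,0,0,0],[165,0,-2.45,0,0,0,0],[165,0,-2.7,0,0,0,0]]]}}

```text
time: 11.85
tool_pos: [615.5, -17.4, 29.5]
tcp_rot: [104.9, 90.0, 104.7]
ft_force: [0.5, 6.4, 7.2]
finger_gap: 30.0
```

```bash
python3 -c "
from h import *
to(615,-24.5,30,-0.3)
look(9,yc=-92)"
```

```text
t 11.85 tcp [615.5 -17.4  29.5] gap 30.0 F [0.5 6.4 7.2] zang -0.2
shift cm [-0.05 -0.71 -0.04] turn [ 0.1  -0.01 -0.05]
side box [ 598.6 -129.3   37.8   45.8   85.8] off lane -15.0 dz 69.7
scene box [615.4 -94.3 109.3  77.9  89.9] off lane -0.2 dz 72.5
```

View pics/scene9.png

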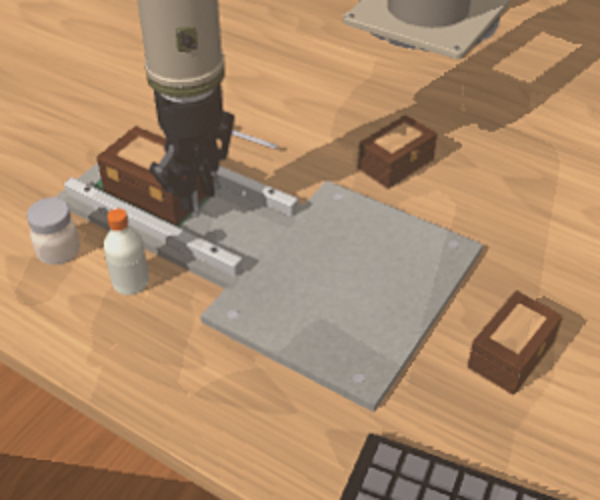

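View pics/side9.png

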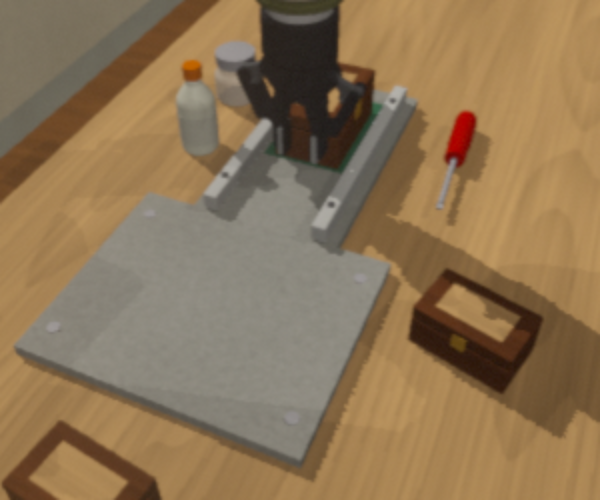

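Emit:
{"name": "servo_tool", "arguments": {"commands": [[[165,0,-0.2,0,0,0,0],[165,0,-0.4,0,0,0,0],[165,0,-0.6,0,0,0,0],[165,0,-0.6,0,0,0,0],[165,0,-0.3,0,0,0,0],[165,0,0.5,0,0,0,0],[165,0,2,0,0,0,0],[165,0,4,0,0,0,0]]]}}

```text
time: 12.75
tool_pos: [614.9, 22.6, 28.6]
tcp_rot: [-173.3, 89.9, -173.6]
ft_force: [1.4, 0.4, 0.1]
finger_gap: 30.2
```

Emit:
{"name": "servo_tool", "arguments": {"commands": [[[165,-2,0.5,0,0,0,0],[165,-5,2,0,0,0,0],[165,-9,5,0,0,0,0],[165,-13,9,0,0,0,0],[165,-17,13,0,0,0,0],[165,-20,17,0,0,0,0],[165,-22,20,0,0,0,0],[165,-22,20,0,0,0,0]]]}}

```text
time: 13.55
tool_pos: [617.1, 228.6, 254.6]
tcp_rot: [28.7, 89.5, 28.8]
ft_force: [0.8, -0.2, 0.0]
finger_gap: 30.2
```

```bash
python3 - <<'E'
from h import *
to(615,-24.5,30,-0.3)
look(10,yc=-96)
for n in ("scene","side"):
    p,d=r.snapshot(n);c=r.calibration(n);W=cloud(c,d);z=W[...,2];h=cv2.cvtColor(p,cv2.COLOR_RGB2HSV)
    for x0 in (554.5,675):
        q=W[(abs(W[...,0]-x0)<14)&(abs(W[...,1]+50)<145)&(z>28)&(z<36)];print(n,"rail",rect(q))
    g=(abs(W[...,0]-615)<60)&(abs(W[...,1]+95)<90)&(abs(z-11)<4)&(h[...,0]>55)&(h[...,0]<95)&(h[...,1]>70)
    q=W[g]
    if len(q): print(n,"green",g.sum(),q.min(0).round(1),q.max(0).round(1))
    m=(W[...,0]>400)&(W[...,0]<900)&(abs(W[...,1])<400)&(d>0)&(z>38)&(z<115)
    k,l,st,ce=cv2.connectedComponentsWithStats(m.astype(np.uint8))
    for i in range(1,k):
        if st[i,4]>80: q=W[l==i];print(n,ce[i].round(),rect(q))
E
```

```text
t 13.55 tcp [617.1 228.6 254.6] gap 30.2 F [ 0.8 -0.2  0. ] zang 0.09
shift cm [ 22.36 -25.4   -0.4 ] turn [ 0.4   0.4  -0.22]
side box [612.9 -93.3  74.9 122.2   0.8] off lane -0.8 dz 70.0
scene box [615.  -93.9 124.8  78.8  88.9] off lane -0.6 dz 72.4
scene rail [556.3  12.9 142.1  20.1  88.7]
scene rail [675.4 -51.  271.1  18.4  89.6]
scene [255. 183.] [615.6 -93.2  79.4 124.8   1. ]
scene [372. 175.] [417.2 133.7  61.6  45.8  79.3]
scene [204. 210.] [ 754.5 -132.9   48.8   47.4   82.6]
scene [241. 223.] [750.7 -17.3  31.6  43.3  58.3]
scene [433. 264.] [610.3 384.1  39.1  92.8  84.5]
side rail [553.9 -49.5 268.2  16.1  89.5]
side rail [673.5 -50.1 269.4  16.9  89.7]
side green 109 [ 569.7 -166.1    8.2] [657.6 -25.1  13. ]
side [297. 130.] [ 751.1 -132.2   47.9   46.9   35.4]
side [343. 150.] [ 6.135e+02 -9.220e+01  7.720e+01  1.223e+02  3.000e-01]
side [280. 154.] [738.  -15.6  43.6  26.2  46.9]
side [402. 250.] [413.9 133.5  59.3  42.1  76.2]
side [224. 334.] [608.1 383.9  40.2  92.7  84.4]
```

View pics/scene10.png

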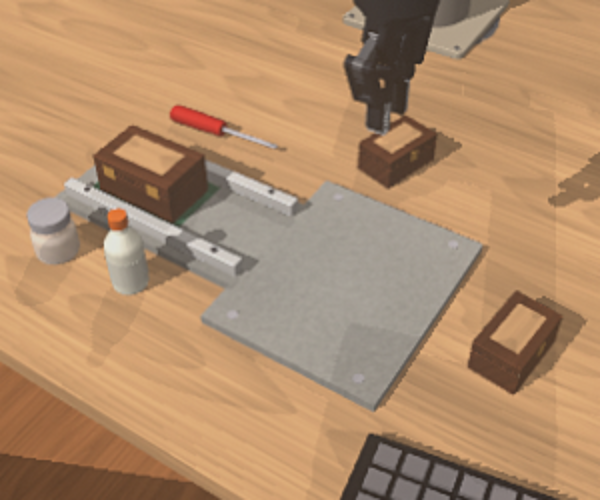

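View pics/side10.png

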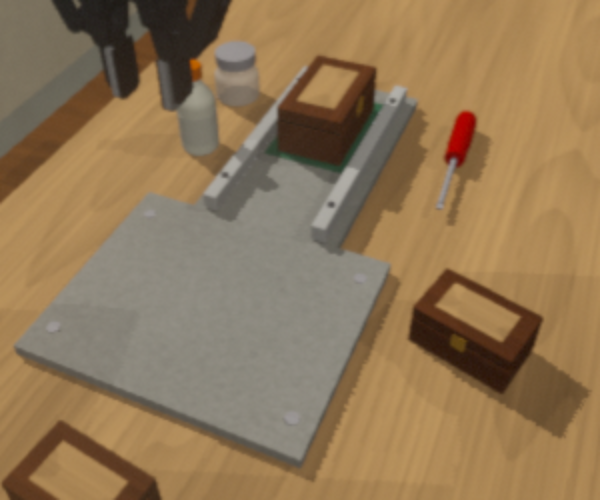

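```bash
python3 -c "
from bench import r
print(r.sense()['qd'].round(2));r.hand_in()"
```

```text
[-1.14  0.14  0.58  0.01 -0.02 -0.05]
the job is handed in; nothing more can be done
```

I pushed the largest box off the apron and down the lane onto the green pad, then backed the gripper off, lifted it clear and handed the job in at about 14 s. The two part-open fingers stayed flat on the box's rear face: a straight push, a gentle curve to centre and square it, then a straight run. Push forces were about 5–7 N along the lane, with a similar upward force on the tool.

What the last checks in both camera views showed:
- **Position along the lane:** the box centre is about 2 mm short of the pad's centre, with 12 mm to spare at each end.
- **Position across the lane:** it is under 1 mm off the centre line, so about 13 mm clear of each rail.
- **Squareness:** it is within about 1° of the lane. The cameras disagreed slightly, reading 88.9–91.0° in one and 90.3–90.8° in the other, against a lane at 89.7°. That spread is probably measurement noise.
- **Other objects:** the jar and both smaller boxes measured as before, within noise. One view of the bottle differed by up to 5 mm, but the other agreed within 1 mm. I checked the screwdriver only by eye and it looked unmoved.
- **Rails:** I saw no contact with either rail.

The arm still had about 1°/s of residual settling motion at hand-in, well clear of everything.

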